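Find the loose bolt on the sanding table and hold its cap open

ROBOT

A 6-joint arm with a two-finger parallel gripper is mounted at the origin on the work surface. World frame = base frame: x ahead of the robot, y to its left, z up, the work surface at z = 0. Lengths are in m, angles in rad, forces in N, time in s.
With the tool pointing down it reaches from about 0.375 to 0.975 m from the base axis. Payload 3.8 kg.
Tool frame: the origin (TCP) lies at the very end of the fingers, on their centre line; the grasp point (between the pads) lies 19 mm behind it; z points along the fingers, y is the direction in which the jaws open and shut (so a half turn about z gives the same grasp; the last joint's range is limited). The gripper opens to 85 mm and grips with 20 to 120 N. Pads are 22 mm wide; open, the fingers measure 114 mm over their backs; the gripper's body (76 mm by 85 mm) begins 54 mm behind the grasp point. The pads swing forward as they close: fully open they stand 13 mm farther back than shut.
Start: joints at [1.236, 0.264, 1.604, -0, 1.274, -0.037], TCP at [0.198, 0.645, 0.231] pointing down, gripper open.
Joint ranges: [-2.63, 2.63], [-0.94, 2.18], [0.31, 2.57], [-1.31, 4.45], [0, 2.66], [-2.55, 2.55]. Speed limits (rad/s): [2.57, 2.57, 3.14, 3.14, 3.14, 3.14].

INTERFACE

Orientations are given as a rotation vector (axis times angle).
In Python, from workcell import bot, viewer gives the robot as it stands.
- The arm moves only by the tool jog_arm, never from a script. Its argument "motion" is a list of rows, each an object of numbers: "dx", "dy", "dz": the shift along the world's x, y, z in cm; "turn": the turn about the world's z in rad. A call has 1 to 12 rows; each row shifts and turns the commanded pose from where the row before left it; what a row does not reach is not made up. A row lasts 1/12 s, in which the tool goes at most 41.7 mm and 7.16 degrees, less where a joint would pass 70% of its speed; a pose out of reach is approached as far as the arm can. A call is refused whole if a number of a shift passes 4.17 or a number of a turn 0.125, either way. A call with a gripper value outside its range is refused whole. "fingers" is the finger opening in cm, from 0 to 8.54, set as the call begins (left out, the last holds). The fingers move at their own pace and stop on an object; "grip_force" is the grip in N (left out, the last holds). Time passes only in rows, so rows that do not move let the fingers close. It gives the time, the measured TCP pose, the force and the opening at its end, in the units of the state.
- bot.read_state(): the state, without advancing time (a new reading comes with each control period).
- viewer.read_camera(name): name is "scene" or "top" or "wrist"; returns (picture, depth): 400x640x3 uint8, red, green, blue; 400x640 float32, m along the optical axis (not along the pixel's ray), 0 where there is no reading.
- viewer.camera_info(name): a dict with "vertical_fov" (degrees; the focal length in pixels is half the picture's height over the tangent of half this angle, whatever the lens; pixels are square), "cx", "cy" (the principal point, pixels), "R" (3x3) and "t" (3): a world point X has camera coordinates R X + t. Camera axes: x right, y down, z forward; pixel columns grow to the right and rows downward; lengths in m; the calibration is good to about 2 mm. A picture is of the moment at which its call begins: read the wrist's pose just before it. camera_info takes no time and is no camera call; for the wrist camera it gives the pose at the moment of the call.
- bot.finish_job(): hands the job in, once; it reports no verdict.
The state is a dict: "time": time; "q": joint angles; "joint_vel": joint speeds; "joint_torque": joint torques, N m; "tool_pos": TCP position; "tcp_rot": TCP orientation; "wrist_force": force on the tool from outside, world axes, zero at the start; "torque": the same for the moment, N m; "width": opening from 0.0 (shut) to 1.0 (fully open).
Only numpy, scipy, OpenCV 4.12 (cv2) and the standard library are available. Lean on these libraries where they do the work, as an engineer would, in place of code of your own. Each camera call takes 0.05 s, during which the arm holds its last target. There are 200 camera calls.

TASK

The top of the downdraught sanding table buzzes because one of its three capped bolts has worked loose. Slide the damper knob fully home to the left to shut the draught off, then tap the three bolt caps in turn, from left to right as the robot sees them, to feel which one gives. Lift only that bolt's sprung cap, open it at least 60 degrees, and finish still holding it open so that I can get the hex key in; leave the things lying around alone.

Things in the scene. Friction and masses are not known exactly. Their poses are not given: they have to be found in the camera images.
- sander: Downdraught sanding table fixed on the bench: grey steel box 360 (x) x 440 (y) x 92 mm high, slotted grille on the far half of its top, short duct at its left end. Origin: centre of its underside; -x faces the robot, +y is left seen from the robot. An aluminium clamp strip, 4 mm thick, on its top carries three capped bolts 120 mm apart; nearer the robot is the damper track.
- bolt_left (a point): Centre of the top of the left (+y) bolt's shut cap, 126 mm above the bench, 30 mm above the clamp strip; axes as the sander's. The three bolts look alike: rubber grommet 51 mm across, 8 mm high; in it the bolt on a steel flange 43 mm across, with a hinged black cap, 40 mm across, 16 mm high. Pressed from above a sound bolt does not move.
- bolt_middle (a point): The same point of the middle bolt's shut cap. The loose bolt (any of the three, it changes from time to time) cannot be told by eye: pressed from above it sinks 5 mm together with its cap, starting at about 1.5 N and bottoming at about 3.5 N, and springs back up when let go. This point does not move with it.
- bolt_right (a point): The same point of the right (-y) bolt's shut cap. Each cap's hinge axis runs along the sander's y, 22 mm beyond (+x) and 14 mm below this point. Lifting the tab swings the cap up and away from the robot. A light spring (0.03 to 0.08 N m) pulls it shut from any angle, so it falls shut when let go; there is no latch.
- tab_left (a point): Middle of the free end of the left cap's lift tab while the cap is shut (the point stays there when the cap opens): 42 mm on the robot's side (-x) of the cap's centre, 5 mm below its top, 121 mm above the bench. The tab is level, 12 mm wide (y), 8 mm thick; it juts 31 mm from the cap and ends 9 mm past this point. 21 mm of clear air below it.
- tab_middle (a point): The same point of the middle cap's lift tab.
- tab_right (a point): The same point of the right cap's lift tab. Held between fingers that close along the sander's y, a tab can turn between them as the cap swings up.
- damper (a joint): Damper slide, m: 0 fully open (right end, -y of the sander), 0.12 shut (left end, +y, hard stop). Friction about 2 N; it stays where it is left.
- damper_knob (a point): Centre of the top of the damper's turned wooden knob, 135 mm above the bench; it moves with the knob, its axes are those of the sander. The knob is 26 mm across over a height from 5 to 21 mm below this point, narrows to a 10 mm stem below, and slides along the sander's y.
- loose_bolt (a joint): How far the loose bolt, whichever it is, is pressed down, m: 0 up, 0.005 bottomed.
- loose_cap (a joint): Hinge of the loose bolt's cap, whichever it is, rad: 0 shut, 1.75 at its stop.
- sound1_cap (a joint): Hinge of the cap of one of the two sound bolts, rad: 0 shut.
- sound2_cap (a joint): Hinge of the cap of the other sound bolt, rad: 0 shut.
- plane_body: Bystander: dark wooden plane body, 52 x 190 x 45 mm, lying on the grille. Origin: centre of its underside.
- sanding_block: Bystander: wood and cork sanding block, 65 x 110 x 30 mm, lying on the grille. Origin: centre of its underside.
- turned_knob: Bystander: turned wooden plane knob standing on its foot on the bench to the right of the sander, 62 mm across, 75 mm tall. Origin: centre of its underside.

How it is judged:
On the way, in this order (a step that is already met when the one before it is completed fails the run):
1. the damper is slid shut (value of joint damper above 0.114 m), for 0.1 s.
2. the left cap is tapped from above (horizontal distance between the grasp point and bolt_left below 0.03 m and z of the grasp point in the frame of bolt_left between 0.003 and 0.04 m and contact force between the fingers and anything else above 1 N), for 0.02 s.
3. then the middle cap is tapped (horizontal distance between the grasp point and bolt_middle below 0.03 m and z of the grasp point in the frame of bolt_middle between 0.003 and 0.04 m and contact force between the fingers and anything else above 1 N), for 0.02 s.
4. then the right cap is tapped (horizontal distance between the grasp point and bolt_right below 0.03 m and z of the grasp point in the frame of bolt_right between 0.003 and 0.04 m and contact force between the fingers and anything else above 1 N), for 0.02 s.
5. the loose bolt's cap is lifted open (value of joint loose_cap above 1 rad), for 0.2 s.
At the end, for the whole second after the job is handed in: The fingers hold the loose bolt's cap still and at least 57 degrees (1.0 rad) open, its spring pulling against them; the damper is within 6 mm of its shut stop; the other two caps are shut (value of joint loose_cap above 1 rad and velocity of joint loose_cap between -0.1 and 0.1 rad/s and contact force between the fingers and anything else above 0.3 N and value of joint damper above 0.114 m and value of joint each of sound1_cap, sound2_cap below 0.1 rad); the arm keeps its last pose, push and grip.
It fails at once if a sound bolt's cap is lifted (value of joint any of sound1_cap, sound2_cap above 0.35 rad).
It fails at once if a bystander is moved by more than 30 mm (distance of any of plane_body, sanding_block, turned_knob from where it was at the start of the episode above 0.03 m).
It also fails if it takes over 67 s, if anything falls off the work surface, if the arm or the gripper's body presses on something with over 40 N, if the wrist force passes 120 N, or if a joint passes its speed limit or range.

## Working session

There is one attempt and no reset: what is moved stays moved. The work goes in short steps, Python scripts to look and compute and a tool call to move; the robot and the scene stay as the last step left them, time stands still between calls to the robot, and variables do not carry over. Pictures are saved under pics/ and viewed, about 8 in all and at most 12, crops included, and the job is handed in when it is done.

Besides the shell and the picture viewer there is one more tool, called after "Call:" as name(argument=value, ...), one argument or row to a line, values as JSON. jog_arm: Moves the arm, as the interface text tells. Its arguments: {"type":"object","properties":{"motion":{"type":"array"},"fingers":{"type":"number"},"grip_force":{"type":"number"}},"required":["motion"]}

```bash
mkdir -p pics; ls
cat > h.py <<'E'
import numpy as np, cv2
from workcell import bot, viewer
def K(n):
    c=viewer.camera_info(n); f=200/np.tan(np.radians(c["vertical_fov"])/2)
    return f,c["cx"],c["cy"],np.array(c["R"]),np.array(c["t"])
def grab(n,fn=None):
    k=K(n); p,d=viewer.read_camera(n)
    if fn: cv2.imwrite("pics/"+fn,p[:,:,::-1])
    np.savez("last_%s.npz"%n,p=p,d=d)
    return k,p,d
def ray(k,u,v,z):
    f,cx,cy,R,t=k; o=-R.T@t; r=R.T@np.array([(u-cx)/f,(v-cy)/f,1]); return o+r*(z-o[2])/r[2]
def dep(k,u,v,d):
    f,cx,cy,R,t=k; return R.T@(d*np.array([(u-cx)/f,(v-cy)/f,1])-t)
def proj(k,X):
    f,cx,cy,R,t=k; c=R@np.array(X)+t; return f*c[0]/c[2]+cx, f*c[1]/c[2]+cy
E
python3 - <<'E'
from h import *
for n in("scene","top"):
    k,p,d=grab(n,n+"1.png"); print(n,k)
s=bot.read_state(); print(s)
E
```

```text
pics
scene (np.float64(405.2085784290686), 312.0673019552084, 198.29331267365635, array([[-0.65392436,  0.75640869, -0.01512685],
       [ 0.52985506,  0.44361099, -0.72281595],
       [-0.54003383, -0.480682  , -0.69087501]]), array([ 0.49844537, -0.20945406,  1.4398039 ]))
top (np.float64(469.8194319509125), 312.33743225770723, 205.91821773461817, array([[-5.08299734e-03, -9.99987061e-01,  2.02535568e-04],
       [-9.98812394e-01,  5.06721195e-03, -4.84574601e-02],
       [ 4.84558068e-02, -4.48604176e-04, -9.98825227e-01]]), array([-0.12461849,  0.63410421,  1.05759956]))
{'time': 0.1, 'q': array([ 1.23608618e+00,  2.64710679e-01,  1.60526091e+00,  1.37195130e-05,
        1.27371113e+00, -3.68865144e-02]), 'joint_vel': array([-0.00046472, -0.00155104, -0.00473512, -0.00100267,  0.00187916,
        0.00033915]), 'joint_torque': array([-1.50385804e-04, -5.16705859e+01, -3.68595314e+01, -4.91909191e-05,
        6.13586133e-03, -1.88143883e-05]), 'tool_pos': array([0.19783893, 0.64464987, 0.23005171]), 'tcp_rot': array([-0.46604004, -3.10642784,  0.00322235]), 'wrist_force': array([-0.53526843, -0.63933141,  0.04970456]), 'torque': array([ 0.01973536, -0.04580536,  0.00206618]), 'width': 0.9989351854871462}
```

View pics/top1.png

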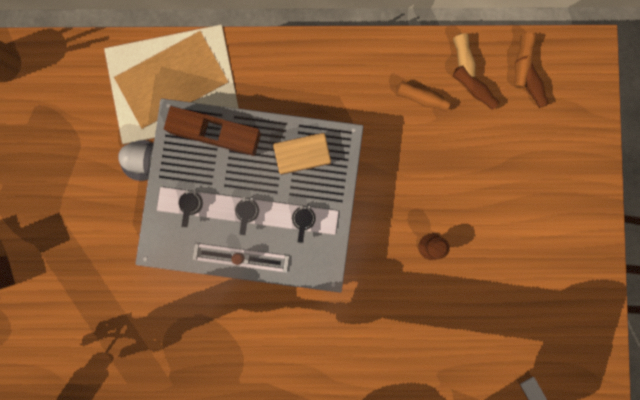

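View pics/scene1.png

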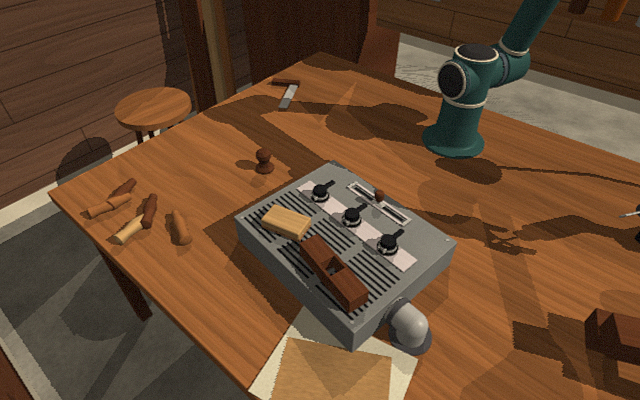

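The top view shows the caps at about (190,203), (247,210) and (304,218), with their tabs pointing toward the robot. The knob is at about (237,258), and the box corners are at (163,100), (362,125), (342,290) and (137,265). The scene view agrees: all three caps are shut, with the plane and block on the grille.

Run:
```python
from h import *
z=np.load("last_top.npz"); p,d=z["p"],z["d"]; k=K("top")
C=np.array([ray(k,u,v,.092)[:2] for u,v in[(163,100),(362,125),(342,290),(137,265)]])
print(C, [np.linalg.norm(C[i]-C[(i+1)%4]) for i in range(4)], C.mean(0))
e=(C[0]-C[1])+(C[3]-C[2]); print("yaw",np.arctan2(-e[0],e[1]))
g=p.astype(int).max(2)
m=((g<60)).astype(np.uint8); m[:185]=0;m[232:]=0;m[:,:165]=0;m[:,335:]=0
n,l,st,ce=cv2.connectedComponentsWithStats(m)
for i in range(1,n):
    if st[i,4]>60: print(st[i],ce[i])
# depth based: points with height >0.113 in region
vv,uu=np.mgrid[180:285,150:345]
P=np.array([dep(k,u,v,d[v,u]) for u,v in zip(uu.ravel(),vv.ravel())])
h=P[:,2].reshape(uu.shape); m=(h>.110).astype(np.uint8)
n,l,st,ce=cv2.connectedComponentsWithStats(m)
for i in range(1,n):
    if st[i,4]>20:
        q=P[l.ravel()==i]; cap=q[q[:,2]>.1225]
        print(ce[i]+[150,180],st[i,4],q.mean(0).round(4),np.percentile(q[:,2],95).round(4),(q.min(0)+q.max(0))/2,np.ptp(q,0))
```

```text
[[ 0.85870956  0.1911977 ]
 [ 0.80245038 -0.23488383]
 [ 0.45245656 -0.18926272]
 [ 0.50695895  0.24235735]] [np.float64(0.4297796693985985), np.float64(0.35295460773287535), np.float64(0.43504758116766273), np.float64(0.3554515450005876)] [0.65514386 0.00235213]
yaw -0.12842689826532608
[180 194  18  24 260] [188.12692308 202.67307692]
[296 209  17  23 262] [303.63358779 218.99236641]
[187.93197279 204.92290249] 441 [0.631  0.1248 0.1344] 0.1284 [0.62337665 0.00932866 0.59856046] [0.08381155 0.27336845 0.97709795]
[245.52122642 212.66273585] 424 [0.6149 0.0084 0.1303] 0.1281 [ 0.6097721  -0.05027421  0.59855635] [0.076816   0.15416272 0.97710618]
[302.90799031 220.23728814] 413 [ 0.5988 -0.1084  0.1284] 0.1284 [ 0.59259953 -0.10938306  0.59857329] [0.07637439 0.03938424 0.97707229]
[237.70588235 257.79411765] 136 [0.5239 0.0227 0.1395] 0.1369 [ 0.54605212 -0.04469857  0.60216718] [0.0708375  0.16531401 0.96988451]
```

Run:
```python
from h import *
z=np.load("last_top.npz"); d=z["d"]; k=K("top")
vv,uu=np.mgrid[180:285,150:345]
P=np.array([dep(k,u,v,d[v,u]) for u,v in zip(uu.ravel(),vv.ravel())])
h=P[:,2].reshape(uu.shape); m=((h>.112)&(h<.15)).astype(np.uint8)
for ks in (1,9):
    mo=cv2.morphologyEx(m,cv2.MORPH_OPEN,cv2.getStructuringElement(cv2.MORPH_ELLIPSE,(ks,ks)))
    n,l,st,ce=cv2.connectedComponentsWithStats(mo); 
    for i in range(1,n):
        c=ce[i]+[150,180]; print(ks,c,st[i],"capz",ray(k,*c,.126)[:2].round(4),"knobz",ray(k,*c,.132)[:2].round(4))
# plane/block heights: max
vv,uu=np.mgrid[100:180,150:360]
print("T knob",ray(k,433,246,.07))
```

```text
1 [187.75118483 205.06872038] [ 29   9  20  38 422] capz [0.6311 0.1274] knobz [0.6308 0.1258]
1 [245.34306569 212.80291971] [ 87  17  19  38 411] capz [0.6147 0.0094] knobz [0.6145 0.0085]
1 [302.87373737 220.45707071] [144  25  20  38 396] capz [ 0.5984 -0.1083] knobz [ 0.5983 -0.1084]
1 [237.66666667 257.8       ] [ 81  72  14  13 135] capz [0.5231 0.0249] knobz [0.5234 0.0239]
9 [188.25423729 201.11525424] [ 29  10  20  23 295] capz [0.6392 0.1264] knobz [0.6389 0.1248]
9 [245.93356643 209.65734266] [ 87  20  19  20 286] capz [0.6211 0.0082] knobz [0.6209 0.0073]
9 [304.06097561 217.65447154] [145  28  18  20 246] capz [ 0.6041 -0.1107] knobz [ 0.604  -0.1108]
9 [237.36752137 258.05982906] [ 82  72  12  13 117] capz [0.5225 0.0255] knobz [0.5229 0.0245]
T knob [ 0.54287039 -0.38783321  0.07      ]
```

Call:
jog_arm(
  motion=[
    {"dx": 1.8,"dy": -3.45,"turn": 0.08},
    {"dx": 1.8,"dy": -3.45,"turn": 0.077},
    {"dx": 1.8,"dy": -3.45},
    {"dx": 1.8,"dy": -3.45},
    {"dx": 1.8,"dy": -3.45},
    {"dx": 1.8,"dy": -3.45},
    {"dx": 1.8,"dy": -3.45},
    {"dx": 1.8,"dy": -3.45},
    {"dx": 1.8,"dy": -3.45},
    {"dx": 1.8,"dy": -3.45},
    {"dx": 1.8,"dy": -3.45},
    {"dx": 1.8,"dy": -3.45},
  ],
  fingers=6,
)

```text
validation failed for argument at $.mo...
```

Call:
jog_arm(
  motion=[
    {"dx": 1.8,"dy": -3.45},
    {"dx": 1.8,"dy": -3.45},
    {"dx": 1.8,"dy": -3.45},
    {"dx": 1.8,"dy": -3.45},
    {"dx": 1.8,"dy": -3.45},
    {"dx": 1.8,"dy": -3.45},
    {},
    {},
  ],
)

```text
validation failed for argument at $.mo...
```

Run:
```python
from h import *
from scipy.spatial.transform import Rotation as Ro
k,p,d=grab("wrist","w1.png")
s=bot.read_state(); R=Ro.from_rotvec(s["tcp_rot"]).as_matrix(); print(s["time"],s["tool_pos"],R.round(3).tolist(),s["wrist_force"],s["width"])
print(k)
```

```text
0.15 [0.19785926 0.64473972 0.23022797] [[-0.956, 0.293, -0.001], [0.293, 0.956, -0.002], [0.0, -0.002, -1.0]] [0.77982128 0.48593158 0.1631408 ] 0.9972410207286218
(np.float64(338.5909865298165), 308.3413156704178, 194.5532173451815, array([[ 0.29295141,  0.95612505, -0.00208896],
       [ 0.90558773, -0.27676481,  0.32142201],
       [ 0.30674149, -0.09605277, -0.94693375]]), array([-0.67374375, -0.04257306,  0.38038513]))
```

View pics/w1.png

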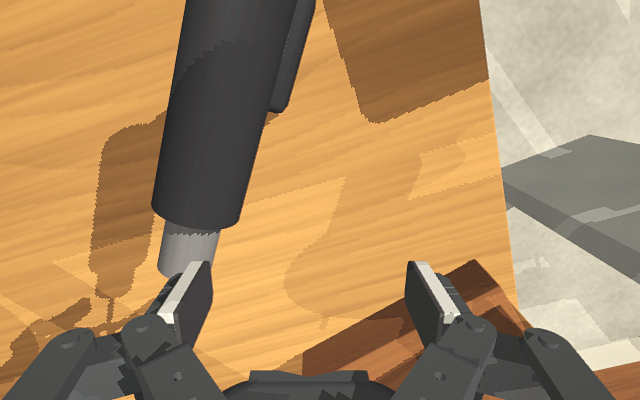

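The wrist picture only shows the start pose, because both moves were refused. Each row probably needs all four numbers, so I'll test that with one short call.

Call:
jog_arm(
  motion=[
    {"dx": 1.8,"dy": -3.45,"dz": 0,"turn": 0.08},
    {"dx": 1.8,"dy": -3.45,"dz": 0,"turn": 0.077},
    {"dx": 1.8,"dy": -3.45,"dz": 0,"turn": 0},
    {"dx": 1.8,"dy": -3.45,"dz": 0,"turn": 0},
    {"dx": 1.8,"dy": -3.45,"dz": 0,"turn": 0},
    {"dx": 1.8,"dy": -3.45,"dz": 0,"turn": 0},
    {"dx": 1.8,"dy": -3.45,"dz": 0,"turn": 0},
    {"dx": 1.8,"dy": -3.45,"dz": 0,"turn": 0},
    {"dx": 1.8,"dy": -3.45,"dz": 0,"turn": 0},
    {"dx": 1.8,"dy": -3.45,"dz": 0,"turn": 0},
    {"dx": 1.8,"dy": -3.45,"dz": 0,"turn": 0},
    {"dx": 1.8,"dy": -3.45,"dz": 0,"turn": 0},
  ],
  fingers=6,
)

```text
time: 1.15
tool_pos: [0.4143, 0.2295, 0.2312]
tcp_rot: [0.221, 3.134, 0.0]
wrist_force: [0.2, 0.0, 0.5]
width: 0.704
```

Call:
jog_arm(
  motion=[
    {"dx": 1.8,"dy": -3.45,"dz": 0,"turn": 0},
    {"dx": 1.8,"dy": -3.45,"dz": 0,"turn": 0},
    {"dx": 1.8,"dy": -3.45,"dz": 0,"turn": 0},
    {"dx": 1.8,"dy": -3.45,"dz": 0,"turn": 0},
    {"dx": 1.8,"dy": -3.45,"dz": 0,"turn": 0},
    {"dx": 1.8,"dy": -3.45,"dz": 0,"turn": 0},
    {"dx": 0,"dy": 0,"dz": 0,"turn": 0},
  ],
)

```text
time: 1.73
tool_pos: [0.5245, 0.0186, 0.2313]
tcp_rot: [0.229, 3.131, -0.005]
wrist_force: [-0.5, 0.3, -0.8]
width: 0.704
```

Run:
```python
from h import *
from scipy.spatial.transform import Rotation as Ro
k,p,d=grab("wrist","w2.png")
s=bot.read_state(); R=Ro.from_rotvec(s["tcp_rot"]).as_matrix(); print(s["time"],s["tool_pos"],R[:,1].round(3).tolist(),s["wrist_force"],s["width"])
for n,X in dict(knob=(.523,.024,.135),L=(.638,.126,.126),M=(.621,.008,.126),R=(.604,-.110,.126)).items(): print(n,np.round(proj(k,X)))
```

```text
1.7833 [0.52304554 0.02122184 0.23095572] [0.145, 0.989, -0.001] [-0.57081831  0.3620938  -0.12225712] 0.7058953535896954
knob [316. 193.]
L [451. 299.]
M [313. 299.]
R [175. 299.]
```

View pics/w2.png

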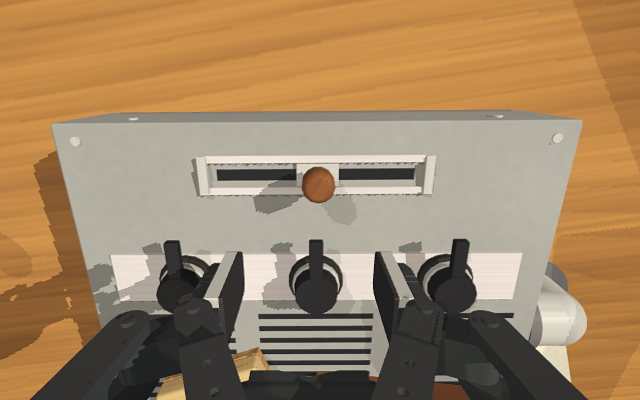

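The wrist view shows the knob top at (318,185), cap tops near (183,290), (316,293) and (449,288), and tab ends near (173,242), (316,242) and (460,242). The grasp frame is square to the sander.

Run:
```python
from h import *
k=K("wrist"); z=np.load("last_wrist.npz"); p=z["p"]; d=z["d"]
hsv=cv2.cvtColor(p,cv2.COLOR_RGB2HSV); m=cv2.inRange(hsv,(0,120,40),(18,255,255)); m[:150]=0; m[210:]=0; m[:,:280]=0;m[:,360:]=0
M=cv2.moments(m,True); u,v=M["m10"]/M["m00"],M["m01"]/M["m00"]; print(u,v,ray(k,u,v,.13)); 
print(dep(k,u,v,d[int(v),int(u)]),"track",dep(k,210,175,d[175,210]), "top",dep(k,120,220,d[220,120]))
for u,v in[(174,243),(316,243),(460,242)]: print("tabend(-51)",ray(k,u,v,.125))
for u,v in[(184,288),(316,291),(449,287)]: print("cap",ray(k,u,v,.126),dep(k,u,v,d[v,u]))
for u in (200,206,426,433): print(u,ray(k,u,175,.1),dep(k,u,175,d[175,u]))
```

```text
317.81256771397614 184.58829902491874 [0.51654445 0.02910182 0.13      ]
[0.51495225 0.02918576 0.13517322] track [ 0.50650135 -0.06254872  0.09090782] top [ 0.53597261 -0.15335479  0.09054284]
tabend(-51) [ 0.55040749 -0.09364519  0.125     ]
tabend(-51) [0.56713676 0.02079279 0.125     ]
tabend(-51) [0.58317916 0.13677131 0.125     ]
cap [ 0.59250005 -0.09624115  0.126     ] [ 0.59314973 -0.09679793  0.12493464]
cap [0.61170349 0.01457174 0.126     ] [0.61239051 0.01449709 0.12500062]
cap [0.6241064  0.12699371 0.126     ] [0.62348    0.12667121 0.12684927]
200 [ 0.50320202 -0.0677499   0.1       ] [ 0.50343617 -0.06813325  0.09896028]
206 [ 0.50392892 -0.06278293  0.1       ] [ 0.50468222 -0.0639418   0.09669401]
426 [0.53056928 0.11925398 0.1       ] [0.5311652  0.11983159 0.09816811]
433 [0.53141653 0.12504334 0.1       ] [0.53248104 0.12613405 0.09675853]
```

Run:
```python
from h import *
k,p,d=grab("wrist","w3.png"); k2=K("wrist"); print(k[4]-k2[4])
s=bot.read_state(); print(s["tool_pos"])
hsv=cv2.cvtColor(p,cv2.COLOR_RGB2HSV); m=cv2.inRange(hsv,(0,120,40),(18,255,255)); m[:150]=0; m[220:]=0; m[:,:280]=0;m[:,360:]=0
M=cv2.moments(m,True); u,v=M["m10"]/M["m00"],M["m01"]/M["m00"]; print(u,v,ray(k,u,v,.13)); 
g=p.max(2); m=cv2.inRange(g,0,75); m[:225]=0; m[330:]=0
vv,uu=np.nonzero(m); P=np.array([dep(k,a,b,d[b,a]) for a,b in zip(uu,vv)])
ok=(P[:,2]>.1)&(P[:,2]<.14); mm=np.zeros_like(m); mm[vv[ok],uu[ok]]=1
n,l,st,ce=cv2.connectedComponentsWithStats(mm)
for i in range(1,n):
    if st[i,4]<300: continue
    a=l==i; rows=np.nonzero(a.any(1))[0]; r0=rows[0]; us=np.nonzero(a[r0+6])[0]; 
    print(st[i],"tab end",ray(k,us.mean(),r0,.125).round(4),"tabmid",ray(k,us.mean(),r0+6,.125).round(4),us.min(),us.max())
```

```text
[ 0.00090431 -0.00107015 -0.00067235]
[0.52214903 0.02292364 0.230816  ]
314.27934782608696 187.3804347826087 [0.5183388  0.02616758 0.13      ]
[ 416  241   57   75 2334] tab end [0.5819 0.1344 0.125 ] tabmid [0.5874 0.1343 0.125 ] 449 465
[ 153  243   53   73 1973] tab end [ 0.5498 -0.0981  0.125 ] tabmid [ 0.5551 -0.0996  0.125 ] 161 176
[ 286  242   53   75 2319] tab end [0.5658 0.0181 0.125 ] tabmid [0.5712 0.0173 0.125 ] 306 319
```

Call:
jog_arm(
  motion=[
    {"dx": 0,"dy": 0.3,"dz": -3,"turn": 0},
    {"dx": 0,"dy": 0,"dz": -3,"turn": 0},
    {"dx": 0,"dy": 0,"dz": -3,"turn": 0},
    {"dx": 0,"dy": 0,"dz": -2.3,"turn": 0},
    {"dx": 0,"dy": 0,"dz": -1.0,"turn": 0},
    {"dx": 0,"dy": 0,"dz": 0,"turn": 0},
    {"dx": 0,"dy": 0,"dz": 0,"turn": 0},
  ],
)

```text
time: 2.42
tool_pos: [0.5217, 0.0282, 0.1085]
tcp_rot: [-0.219, -3.133, -0.0]
wrist_force: [1.2, -0.3, 0.9]
width: 0.701
```

Call:
jog_arm(
  motion=[
    {"dx": 0,"dy": 0,"dz": 0,"turn": 0},
    {"dx": 0,"dy": 0,"dz": 0,"turn": 0},
    {"dx": 0,"dy": 0,"dz": 0,"turn": 0},
    {"dx": 0,"dy": 0,"dz": 0,"turn": 0},
    {"dx": 0,"dy": 0,"dz": 0,"turn": 0},
    {"dx": 0,"dy": 0,"dz": 0,"turn": 0},
  ],
  fingers=1.5,
  grip_force=25,
)

```text
time: 2.92
tool_pos: [0.5236, 0.0273, 0.1104]
tcp_rot: [0.221, 3.13, 0.001]
wrist_force: [-0.6, 0.2, 7.0]
width: 0.291
```

Call:
jog_arm(
  motion=[
    {"dx": 0.14,"dy": 1,"dz": 0,"turn": 0},
    {"dx": 0.14,"dy": 1,"dz": 0,"turn": 0},
    {"dx": 0.14,"dy": 1,"dz": 0,"turn": 0},
    {"dx": 0.14,"dy": 1,"dz": 0,"turn": 0},
    {"dx": 0.14,"dy": 1,"dz": 0,"turn": 0},
    {"dx": 0,"dy": 0,"dz": 0,"turn": 0},
    {"dx": 0,"dy": 0,"dz": 0,"turn": 0},
  ],
)

```text
time: 3.5
tool_pos: [0.5307, 0.0784, 0.1104]
tcp_rot: [0.22, 3.13, 0.003]
wrist_force: [-1.0, 2.8, 5.3]
width: 0.284
```

Call:
jog_arm(
  motion=[
    {"dx": 0.06,"dy": 0.4,"dz": 0,"turn": 0},
    {"dx": 0.06,"dy": 0.4,"dz": 0,"turn": 0},
    {"dx": 0.06,"dy": 0.4,"dz": 0,"turn": 0},
    {"dx": 0,"dy": 0,"dz": 0,"turn": 0},
    {"dx": 0,"dy": 0,"dz": 0,"turn": 0},
  ],
)

```text
time: 3.92
tool_pos: [0.5314, 0.0839, 0.1104]
tcp_rot: [0.217, 3.133, -0.015]
wrist_force: [-3.8, -19.4, 11.1]
width: 0.286
```

Call:
jog_arm(
  motion=[
    {"dx": -0.05,"dy": -0.4,"dz": 0,"turn": 0},
    {"dx": 0,"dy": 0,"dz": 0,"turn": 0},
    {"dx": 0,"dy": 0,"dz": 0,"turn": 0},
    {"dx": 0,"dy": 0,"dz": 0,"turn": 0},
    {"dx": 0,"dy": 0,"dz": 3,"turn": 0},
    {"dx": 0,"dy": 0,"dz": 3,"turn": 0},
    {"dx": 0,"dy": 0,"dz": 2,"turn": 0},
  ],
  fingers=6,
)

```text
time: 4.5
tool_pos: [0.531, 0.086, 0.1903]
tcp_rot: [0.22, 3.132, 0.001]
wrist_force: [0.7, 1.2, -0.6]
width: 0.702
```

Call:
jog_arm(
  motion=[
    {"dx": 1,"dy": 1.2,"dz": 0,"turn": 0},
    {"dx": 2.5,"dy": 1.2,"dz": 0,"turn": 0},
    {"dx": 2.5,"dy": 1.2,"dz": 0,"turn": 0},
    {"dx": 2.5,"dy": 0.4,"dz": 0,"turn": 0},
    {"dx": 2,"dy": 0.2,"dz": 0,"turn": 0},
    {"dx": 0,"dy": 0,"dz": 0,"turn": 0},
    {"dx": 0,"dy": 0,"dz": 0,"turn": 0},
    {"dx": 0,"dy": 0,"dz": 0,"turn": 0},
  ],
  fingers=0,
)

```text
time: 5.17
tool_pos: [0.6344, 0.1278, 0.1869]
tcp_rot: [-0.22, -3.131, 0.001]
wrist_force: [-0.9, -0.3, -0.1]
width: 0.001
```

Run:
```python
from h import *
s=bot.read_state(); print(s["time"],s["tool_pos"],s["wrist_force"],s["width"])
k,p,d=grab("wrist","w4.png")
hsv=cv2.cvtColor(p,cv2.COLOR_RGB2HSV); m=cv2.inRange(hsv,(0,120,40),(18,255,255)); vv,uu=np.nonzero((m>0)&(d>0))
P=np.array([dep(k,a,b,d[b,a]) for a,b in zip(uu,vv)]); q=P[(P[:,2]>.12)&(P[:,2]<.14)&(P[:,0]<.58)]
print(len(q),q.mean(0) if len(q) else 0)
```

```text
5.1667 [0.63435259 0.12778699 0.18685837] [-0.89169176 -0.28642532 -0.06088245] 0.0010388143290447952
1976 [0.52951602 0.08562805 0.13304363]
```

View pics/w4.png

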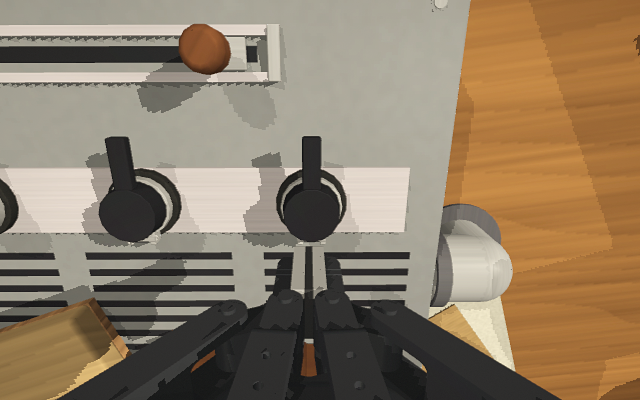

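The knob is now at (0.5295, 0.0856), which puts it 0.062 m left of the middle bolt, so the joint is about 0.12. The stop pushed back with 19 N. The wrist view shows the left cap at (311,215), right by the closed fingertips. Next is the left tap.

Call:
jog_arm(
  motion=[
    {"dx": 0,"dy": 0,"dz": -2.5,"turn": 0},
    {"dx": 0,"dy": 0,"dz": -2,"turn": 0},
    {"dx": 0,"dy": 0,"dz": -1,"turn": 0},
    {"dx": 0,"dy": 0,"dz": -0.4,"turn": 0},
    {"dx": 0,"dy": 0,"dz": -0.4,"turn": 0},
    {"dx": 0,"dy": 0,"dz": -0.4,"turn": 0},
    {"dx": 0,"dy": 0,"dz": 0,"turn": 0},
    {"dx": 0,"dy": 0,"dz": 0,"turn": 0},
  ],
)

```text
time: 5.88
tool_pos: [0.6344, 0.1272, 0.1259]
tcp_rot: [-0.221, -3.133, 0.0]
wrist_force: [-11.7, -1.5, 16.6]
width: 0.001
```

Left is sound: the fingers stopped at z 0.1259 with 16.6 N. Middle next.

Call:
jog_arm(
  motion=[
    {"dx": 0,"dy": 0,"dz": 2,"turn": 0},
    {"dx": 0,"dy": 0,"dz": 2,"turn": 0},
    {"dx": -0.4,"dy": -2.95,"dz": 0,"turn": 0},
    {"dx": -0.4,"dy": -2.95,"dz": 0,"turn": 0},
    {"dx": -0.4,"dy": -2.95,"dz": 0,"turn": 0},
    {"dx": -0.4,"dy": -2.95,"dz": 0,"turn": 0},
    {"dx": 0,"dy": 0,"dz": -1.5,"turn": 0},
    {"dx": 0,"dy": 0,"dz": -1.3,"turn": 0},
    {"dx": 0,"dy": 0,"dz": -0.4,"turn": 0},
    {"dx": 0,"dy": 0,"dz": -0.4,"turn": 0},
    {"dx": 0,"dy": 0,"dz": -0.4,"turn": 0},
    {"dx": 0,"dy": 0,"dz": 0,"turn": 0},
  ],
)

```text
time: 6.88
tool_pos: [0.6193, 0.01, 0.1214]
tcp_rot: [-0.219, -3.133, 0.0]
wrist_force: [-2.5, -0.4, 3.7]
width: 0.003
```

Call:
jog_arm(
  motion=[
    {"dx": 0,"dy": 0,"dz": 0,"turn": 0},
  ],
)

```text
time: 6.97
tool_pos: [0.6195, 0.01, 0.1218]
tcp_rot: [0.219, 3.134, 0.0]
wrist_force: [-1.9, 0.6, 2.9]
width: 0.001
```

Middle gave: it sank to z 0.1215 at about 3 N. I still have to tap the right one.

Call:
jog_arm(
  motion=[
    {"dx": 0,"dy": 0,"dz": 2,"turn": 0},
    {"dx": 0,"dy": 0,"dz": 2,"turn": 0},
    {"dx": -0.4,"dy": -2.95,"dz": 0,"turn": 0},
    {"dx": -0.4,"dy": -2.95,"dz": 0,"turn": 0},
    {"dx": -0.4,"dy": -2.95,"dz": 0,"turn": 0},
    {"dx": -0.4,"dy": -2.95,"dz": 0,"turn": 0},
    {"dx": 0,"dy": 0,"dz": -1.5,"turn": 0},
    {"dx": 0,"dy": 0,"dz": -1.3,"turn": 0},
    {"dx": 0,"dy": 0,"dz": -0.4,"turn": 0},
    {"dx": 0,"dy": 0,"dz": -0.4,"turn": 0},
    {"dx": 0,"dy": 0,"dz": -0.4,"turn": 0},
    {"dx": 0,"dy": 0,"dz": 0,"turn": 0},
  ],
)

```text
time: 7.97
tool_pos: [0.6023, -0.1079, 0.1258]
tcp_rot: [-0.217, -3.131, 0.001]
wrist_force: [-15.5, 0.4, 26.5]
width: 0.002
```

Call:
jog_arm(
  motion=[
    {"dx": 0,"dy": 0,"dz": 0,"turn": 0},
  ],
)

```text
time: 8.05
tool_pos: [0.6023, -0.1079, 0.1258]
tcp_rot: [-0.217, -3.131, 0.002]
wrist_force: [-15.4, 0.8, 26.0]
width: -0.002
```

Right is sound, so the middle bolt is the loose one. I'll go above its tab and check from close by.

Call:
jog_arm(
  motion=[
    {"dx": 0,"dy": 0,"dz": 2,"turn": 0},
    {"dx": 0,"dy": 0,"dz": 3,"turn": 0},
    {"dx": -0.5,"dy": 2.4,"dz": 1,"turn": 0},
    {"dx": -0.6,"dy": 2.5,"dz": 0,"turn": 0},
    {"dx": -0.6,"dy": 2.5,"dz": 0,"turn": 0},
    {"dx": -0.6,"dy": 2.5,"dz": 0,"turn": 0},
    {"dx": -0.6,"dy": 2.5,"dz": 0,"turn": 0},
    {"dx": 0,"dy": 0,"dz": 0,"turn": 0},
    {"dx": 0,"dy": 0,"dz": 0,"turn": 0},
    {"dx": 0,"dy": 0,"dz": 0,"turn": 0},
    {"dx": 0,"dy": 0,"dz": 0,"turn": 0},
    {"dx": 0,"dy": 0,"dz": 0,"turn": 0},
  ],
  fingers=4,
)

```text
time: 9.05
tool_pos: [0.5746, 0.0146, 0.1812]
tcp_rot: [0.222, 3.134, -0.0]
wrist_force: [-0.3, 0.2, 1.3]
width: 0.473
```

Run:
```python
from h import *
s=bot.read_state(); print(s["time"],s["tool_pos"],s["wrist_force"],s["width"])
k,p,d=grab("wrist","w5.png")
print("tcp foot",proj(k,[*s["tool_pos"][:2],.125]))
vv,uu=np.nonzero((d>0)&(p.max(2)<90)); P=np.array([dep(k,a,b,d[b,a]) for a,b in zip(uu,vv)])
q=P[(P[:,2]>.119)&(P[:,2]<.129)&(abs(P[:,1]-.015)<.03)]
ex=np.array([.99,-.14]); ey=np.array([.14,.99]); a=q[:,:2]@ex; b=q[:,:2]@ey
i=a<a.min()+.02; print("end",a.min(),"TCP",s["tool_pos"][:2]@ex, "mid b",(b[i].min()+b[i].max())/2,np.ptp(b[i]),"TCP",s["tool_pos"][:2]@ey, q[i,2].mean())
```

```text
9.05 [0.57462884 0.01464471 0.1812046 ] [-0.25024846  0.15732856  1.30638615] 0.47266204901110953
tcp foot (np.float64(308.6446199388341), np.float64(216.76595451582435))
end 0.5603579537755013 TCP 0.5668322896730377 mid b 0.09679386053063704 0.01101291436803542 TCP 0.09494629824746935 0.12438610177886637
```

View pics/w5.png

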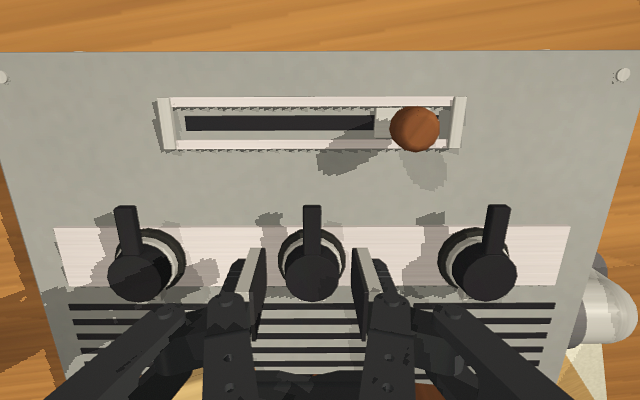

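The tab's end is at (312,206), the TCP sits 6.5 mm inside it, and it is 2 mm off sideways. The knob shows at the left end of its slot. I'll descend and grip.

Call:
jog_arm(
  motion=[
    {"dx": 0,"dy": 0.2,"dz": -2.5,"turn": 0},
    {"dx": 0,"dy": 0,"dz": -2.5,"turn": 0},
    {"dx": 0,"dy": 0,"dz": -1.4,"turn": 0},
    {"dx": 0,"dy": 0,"dz": -1,"turn": 0},
    {"dx": 0,"dy": 0,"dz": 0,"turn": 0},
    {"dx": 0,"dy": 0,"dz": 0,"turn": 0},
  ],
)

```text
time: 9.6
tool_pos: [0.5743, 0.0168, 0.107]
tcp_rot: [-0.222, -3.133, 0.0]
wrist_force: [1.1, -0.0, 0.4]
width: 0.471
```

Call:
jog_arm(
  motion=[
    {"dx": 0,"dy": 0,"dz": 0,"turn": 0},
    {"dx": 0,"dy": 0,"dz": 0,"turn": 0},
    {"dx": 0,"dy": 0,"dz": 0,"turn": 0},
    {"dx": 0,"dy": 0,"dz": 0,"turn": 0},
    {"dx": 0,"dy": 0,"dz": 0,"turn": 0},
    {"dx": 0,"dy": 0,"dz": 0,"turn": 0},
  ],
  fingers=0.6,
  grip_force=25,
)

```text
time: 10.1
tool_pos: [0.5755, 0.0169, 0.1083]
tcp_rot: [0.221, 3.131, -0.001]
wrist_force: [1.4, -2.6, 2.5]
width: 0.132
```

Call:
jog_arm(
  motion=[
    {"dx": 0.15,"dy": -0.02,"dz": 0.65,"turn": 0},
    {"dx": 0.15,"dy": -0.02,"dz": 0.64,"turn": 0},
    {"dx": 0.28,"dy": -0.04,"dz": 0.6,"turn": 0},
    {"dx": 0.28,"dy": -0.04,"dz": 0.6,"turn": 0},
    {"dx": 0.39,"dy": -0.06,"dz": 0.54,"turn": 0},
    {"dx": 0.39,"dy": -0.06,"dz": 0.53,"turn": 0},
    {"dx": 0,"dy": 0,"dz": 0,"turn": 0},
  ],
)

```text
time: 10.68
tool_pos: [0.5909, 0.0148, 0.1437]
tcp_rot: [-0.221, -3.133, 0.0]
wrist_force: [-2.0, -2.3, -2.3]
width: 0.129
```

Still gripped, with light spring forces. I'll carry on along the arc.

Call:
jog_arm(
  motion=[
    {"dx": 0.49,"dy": -0.07,"dz": 0.45,"turn": 0},
    {"dx": 0.49,"dy": -0.07,"dz": 0.44,"turn": 0},
    {"dx": 0.57,"dy": -0.08,"dz": 0.34,"turn": 0},
    {"dx": 0.56,"dy": -0.08,"dz": 0.34,"turn": 0},
    {"dx": 0.62,"dy": -0.09,"dz": 0.22,"turn": 0},
    {"dx": 0.62,"dy": -0.09,"dz": 0.22,"turn": 0},
    {"dx": 0.64,"dy": -0.09,"dz": 0.12,"turn": 0},
    {"dx": 0,"dy": 0,"dz": 0,"turn": 0},
    {"dx": 0,"dy": 0,"dz": 0,"turn": 0},
    {"dx": 0,"dy": 0,"dz": 0,"turn": 0},
    {"dx": 0,"dy": 0,"dz": 0,"turn": 0},
  ],
)

```text
time: 11.6
tool_pos: [0.6316, 0.0091, 0.1648]
tcp_rot: [0.221, 3.131, 0.0]
wrist_force: [-0.9, -1.6, -0.3]
width: 0.128
```

Run:
```python
from h import *
s=bot.read_state(); print(s["time"],s["tool_pos"],s["wrist_force"],s["width"],abs(s["joint_vel"]).max())
k,p,d=grab("wrist"); k2,p2,d2=grab("scene")
a=cv2.resize(p2[150:300,270:470,::-1],(640,480),interpolation=cv2.INTER_CUBIC)
cv2.imwrite("pics/s6.png",a); cv2.imwrite("pics/w6.png",p[:,:,::-1])
```

```text
11.6 [0.63161706 0.00911985 0.16484218] [-0.86483224 -1.61038022 -0.31539641] 0.1275202971704224 0.004724424640583973
```

View pics/s6.png

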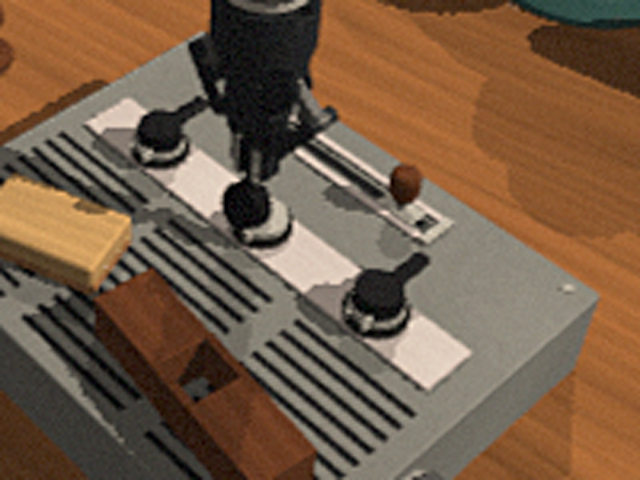

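View pics/w6.png

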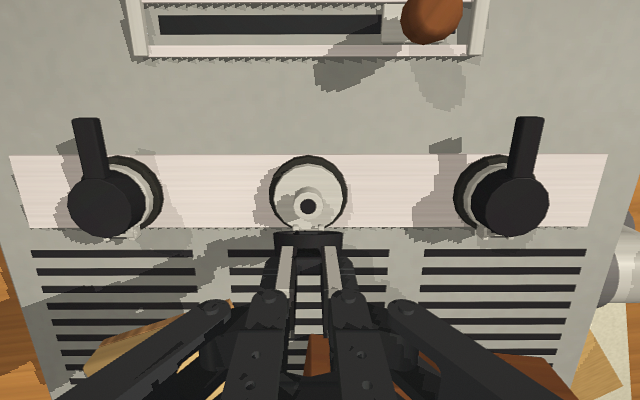

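The wrist view shows the middle cap swung up at (308,240), held in the fingers, with the bolt socket exposed at (308,206). Both outer caps are shut and the knob is at the left end. The TCP moved about 57 mm in x and 56 mm in z, which gives roughly 1.3 rad, and the arm is still. I'm handing in.

```bash
python3 -c "
from h import *
print(bot.finish_job()); s=bot.read_state(); print(s['time'],s['tool_pos'],s['width'])"
```

```text
the job is handed in; nothing more can be done
None
the job is handed in; nothing more can be done
```

The middle bolt is the loose one, and the arm is holding its cap open by the tab. I handed the job in at about 11.7 s of the 67 s allowed; no verdict was reported.

- **Damper:** I slid the knob left until the stop pushed back with 19 N. From the camera, I put the joint at about 0.12 m, assuming the track is centred on the middle bolt.
- **Taps, left to right:** The left cap held at z 0.126 m under 17 N and the right at 0.126 m under 26 N. The middle one sank to about 0.1215 m at only 3 N.
- **Cap:** I gripped the middle tab and swung the cap up to about 1.3 rad (about 75°), worked out from how far the fingers moved rather than measured directly. The gripper reads about 11 mm on the 12 mm tab, with the arm still.
- **Last pictures:** The bolt socket is exposed, both outer caps are shut and the knob is at the left end. I never touched the plane or the sanding block. I did not check the turned knob again, but the arm never went near it.

**Problems on the way:**
- The first two move calls were refused because each row needs all four numbers.
- The top and wrist cameras disagreed by about 5 mm in x, so I used values between the two and took a close look before gripping the tab.

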